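# Take the charged battery out of its charger and fit it in the receipt printer

### The arm

A 6-joint arm with a two-finger parallel gripper is mounted at the origin on a cart in front of the work surface, level with it; the furniture and walls round the work are solid. World frame = base frame: x ahead of the robot, y to its left, z up, the work surface at z = 0. Lengths are in m, angles in rad, forces in N, time in s.
With the tool pointing down it reaches from about 0.35 to 0.975 m from the base axis. Payload 4.9 kg.
Tool frame: the origin (TCP) lies midway between the tips of the shut fingers; the grasp point (between the pads) lies 19 mm behind it; z points along the fingers, y is the line along which they close (so a half turn about z gives the same grasp; the last joint's range is limited). The gripper opens to 85 mm and grips with 20 to 120 N. Pads are 22 mm wide; open, the fingers measure 114 mm over their backs; the gripper's body (76 mm by 85 mm) begins 54 mm behind the grasp point. The pads swing forward as they close: fully open they stand 13 mm farther back than shut.
Start: joints at [0.985, 0.053, 1.613, -0, 1.476, -0.119], TCP at [0.281, 0.558, 0.231] pointing down, gripper open.
Joint ranges: [-3.01, 3.01], [-1.01, 2.22], [0.06, 2.58], [-1.02, 4.17], [0.09, 2.62], [-3.14, 3.14]. Speed limits (rad/s): [2.57, 2.57, 3.14, 3.14, 3.14, 3.14].

### API

Orientations are given as a rotation vector (axis times angle).
In Python, from station import telemetry, optics, ctrl gives the robot as it stands.
- The arm moves only by the shell command python3 -m pendant 'ROWS' [FORCE]. ROWS is JSON, one flat list of numbers, 7 for each row, row after row: the turn, a rotation vector about the tool's x, y, z as a fraction of full scale, then the shift along the tool's x, y, z as a fraction of full scale, then the opening, from 0 (shut) to 1 (fully open). In form: [ax, ay, az, tx, ty, tz, fingers, ax, ay, az, tx, ty, tz, fingers, ...]. A call has 1 to 12 rows; each row is the pose to reach, as a shift and turn from the pose commanded when the call began, along the tool's axes at that moment; what a row does not reach only later rows make up. Full scale, the value 1, is 300 mm for a shift and 30 degrees for a turn. A row lasts 1/8 s, in which the tool goes at most 62.5 mm and 10.7 degrees, less where a joint would pass 70% of its speed; a pose out of reach is approached as far as the arm can. A call with a number of a shift or a turn outside -1 to 1 is refused whole. A call with a gripper value outside its range is refused whole. The fingers move at their own pace and stop on an object; FORCE is the grip in N (left out, the last holds). Time passes only in rows, so rows that repeat a pose let the fingers close. It gives the time, the measured TCP pose, the force, the opening and the grip force at its end, in the units of the state.
- telemetry.get_obs(): the state, without advancing time (a new reading comes with each control period).
- optics.get_image(name): name is "side" or "top"; returns a dict with "image" (400x640x3 uint8, red, green, blue), "depth" (400x640 float32, m along the optical axis (not along the pixel's ray), 0 where there is no reading), "fx", "fy", "cx", "cy" (pixels), "dist_coeffs" ([k1, k2, p1, p2, k3] as OpenCV has them; the pictures are not rectified), "rvec" (rotation vector, rad) and "tvec" (3), from world to camera coordinates, as OpenCV has them. Camera axes: x right, y down, z forward; pixel columns grow to the right and rows downward; lengths in m; the calibration is good to about 2 mm. A picture is of the moment at which its call begins.
- ctrl.finish_job(): hands the job in; it is judged then, once.
The state is a dict: "t": time; "q": joint angles; "dq": joint speeds; "effort": joint torques, N m; "tool_pos": TCP position; "tool_rot": TCP orientation; "contact_force": force on the tool from outside, world axes, zero at the start; "wrist_torque": the same for the moment, N m; "opening": finger opening in m; "grip_force": force on a finger pad.
Only numpy, scipy, OpenCV 4.12 (cv2) and the standard library are available. Lean on these libraries where they do the work, as an engineer would, in place of code of your own. Each camera call takes 0.05 s, during which the arm holds its last target. There are 200 camera calls.

### The job

The battery for the portable receipt printer is charged: lift the charger's teal hold-down bar until it stands nearly upright, and slide the battery forward out from beneath it and the hood. Then fit the battery in the open bay on the printer's back: hook its thin toe under the far lip, push it firmly against the sprung contacts and swing it down flat, so that it springs back and stays locked under the teal catch; do not force it. Leave the bell, the stapler and the mint tin where they are.

Things in the scene. Friction and masses are not known exactly. Their poses are not given: they have to be found in the camera images.
- charger: Dark grey battery charger, fixed, 150x74 mm, 37 high. Origin: on the counter below the middle of the battery as it starts; +x to the hood (away from the robot at yaw 0), z up. Its floor is 12 mm above the counter, between two rails 47 mm apart, 7 mm higher than the floor (x -58 to 37). The hood (x 37 to 84) covers the battery's last 13 mm; the battery slides out along -x and is clear after 15 mm.
- hold_bar (a joint): Angle (rad) of the charger's hold-down bar: 0 down, 1.1 raised enough, 1.75 fully up and back over the hood. Stiff hinge: it stays where it is left and takes about 1.5 N at the tab. Its teal cross-bar (84 mm across, at charger x 8 to 20, 40 to 48 mm above the counter) has a foot in the battery's top groove: the battery cannot slide until it is lifted. Steel arms at y +-42 run back to the hinge.
- bar_hinge (a point): Middle of the bar's hinge line, 62 mm along +x and 30 mm above the charger's origin; the line runs along the charger's y. Opening carries the tab up, then back over the hood (+x).
- bar_tab (a point): Grip point of the bar's lift tab, a teal tongue 16 mm wide (y) and 5 mm thick that rises forward (-x) from the cross-bar at 24 degrees and ends 16 mm beyond this point. With the bar down it is 55 mm above the counter, 17 mm above the battery's top. From above it can be pinched across its width.
- pack_center (a point): Centre (13 mm above the underside) of the light grey battery, 100x44x26 mm, 0.12 to 0.2 kg; +x to the toe, z up. Full-height block x -46 to 34, 44 wide (y): grip it across that, fingertips 10 mm or more above its underside to clear rails and deck. Toe x 34 to 50 and heel x -50 to -46: tongues 30 wide, 6 thick, at the underside. Contact groove across the top, x 6.5 to 21.5, 4 deep.
- printer: Grey portable receipt printer lying face down, fixed, 157x99 mm, deck 46 mm high. Origin: on the counter below the middle of the battery bay in its back; +x to the lip end (away from the robot at yaw 0), z up. Bay: floor 38 mm above the counter, side walls 48 mm apart and 8 mm high, wall behind the heel at x -50.5.
- printer_lip (a point): Edge of the printer's lip at the far end of the bay (printer x 45), on its underside, 10.5 mm above the bay floor; the lip is 4.5 mm thick and 60 wide and reaches on along +x. Tilted 8 to 20 degrees, toe down, the battery's toe goes under the lip while its heel stays clear above the catch.
- printer_catch (a point): Edge of the fixed teal catch (printer x -47.3) that overhangs the near end of the bay, on its underside, 7.5 mm above the bay floor; it is 2.5 mm thick and 30 wide and holds the heel down when the battery is home.
- printer_bay (a point): Where pack_center must finally be, with the battery's x, y, z along this point's axes: on the printer's middle line, 51 mm above the counter.
- contact_block (a joint): Travel (m) of the sprung contact block below the lip: 0 with the bay empty (face at printer x 47); the toe pushes it along +x. About 4 N at 0.003 (battery home), 6 N at 0.006; from 0.006 the heel passes the catch; firm stop at 0.0085 (7.5 N, plus rubbing). When the flat battery is let go it pushes it back so that the heel goes under the catch.
- bell: Silver call bell on a black foot, 76 mm across, 59 mm high; bystander. Origin: centre of the underside.
- red_stapler: Red stapler, 34x131x45 mm; bystander. Origin: centre of the underside; length along its y.
- tin: Pink mint tin, 60x90x22 mm; bystander. Origin: centre of the underside.

How it is judged:
On the way, in this order (a step that is already met when the one before it is completed fails the run):
1. the hold-down bar is raised by 1.1 rad or more while the battery is still in the charger (value of joint hold_bar above 1.1 rad and x of pack_center in the frame of charger above -0.008 m), for 0.2 s.
2. the battery has been slid at least 15 mm forward in the charger, not lifted by more than 12 mm, with the bar still raised (x of pack_center in the frame of charger below -0.015 m and z of pack_center in the frame of charger below 0.037 m and value of joint hold_bar above 0.9 rad), for 0.02 s.
At the end, for the whole second after the job is handed in: The battery rests in the printer's bay, released and still: its centre within 2 mm along the bay (pushed back under the catch), 4 mm across and 2 mm in height of its seat, flat within 0.05 rad and straight within 0.08 rad, toe towards the lip (x of pack_center in the frame of printer_bay between -0.003 and 0.0022 m and y of pack_center in the frame of printer_bay between -0.004 and 0.004 m and z of pack_center in the frame of printer_bay between -0.003 and 0.002 m and angle between the z axis of pack_center and the z axis of printer_bay, either way round below 0.05 rad and angle between the x axis of pack_center and the x axis of printer_bay, either way round below 0.08 rad and linear speed of pack below 0.02 m/s); the robot touches nothing.
It fails at once if the battery is forced against the printer with more than 80 N (contact force between pack and printer above 80 N).
It fails at once if the bell, the stapler or the tin is moved by more than 20 mm (distance of any of bell, red_stapler, tin from where it was at the start of the episode above 0.02 m).
It also fails if it takes over 50 s, if anything falls off the work surface, if the arm or the gripper's body presses on something with over 40 N, if the wrist force passes 120 N, or if a joint passes its speed limit or range.

## Working session

There is one attempt and no reset: what is moved stays moved. The work goes in short steps, Python scripts to look and compute and a shell command to move; the robot and the scene stay as the last step left them, time stands still between calls to the robot, and variables do not carry over. Pictures are saved under pics/ and viewed, at most 10 in all, crops included, and the job is handed in when it is done.

```bash
mkdir -p pics; ls; cat > h.py <<'E'
import numpy as np, cv2
from scipy.spatial.transform import Rotation as R
from station import telemetry, optics, ctrl
def cam(n):
    c=optics.get_image(n); c['K']=np.array([[c['fx'],0,c['cx']],[0,c['fy'],c['cy']],[0,0,1.]])
    c['D']=np.array(c['dist_coeffs'],float); c['R']=cv2.Rodrigues(np.array(c['rvec'],float))[0]; c['t']=np.array(c['tvec'],float); return c
def save(c,f): cv2.imwrite(f,c['image'][:,:,::-1])
def plane(c,uv,z):
    n=cv2.undistortPoints(np.array(uv,float).reshape(-1,1,2),c['K'],c['D'])[:,0]
    d=np.c_[n,np.ones(len(n))]@c['R']; o=-c['R'].T@c['t']
    return o+d*((z-o[2])/d[:,2])[:,None]
def cloud(c):
    v,u=np.mgrid[0:400,0:640]; n=cv2.undistortPoints(np.c_[u.ravel(),v.ravel()].astype(float).reshape(-1,1,2),c['K'],c['D'])[:,0]
    d=c['depth'].ravel()[:,None]; P=(np.c_[n,np.ones(len(n))]*d-c['t'])@c['R']; P[d[:,0]==0]=np.nan
    return P.reshape(400,640,3)
def pose():
    o=telemetry.get_obs(); return np.array(o['tool_pos']),R.from_rotvec(o['tool_rot'])
def move(p,Rm):
    "fractions for the pendant row reaching world pose p,Rm (from measured pose)"
    p0,R0=pose(); s=R0.inv().apply(np.array(p)-p0)/.3; a=(R0.inv()*Rm).as_rotvec()/np.radians(30); return np.r_[a,s].round(3)
def down(yaw,tilt=0):
    "tool: z down, x tool along heading yaw (horizontal), tilt about world-horizontal y of heading"
    ...
E
python3 - <<'E'
from h import *
o=telemetry.get_obs(); print(o); p,r=pose(); print(r.as_matrix().round(3))
for n in('top','side'):
    c=cam(n); save(c,f'pics/{n}0.png'); print(n,c['fx'],c['cx'],c['cy'],c['D'],(-c['R'].T@c['t']).round(3),c['R'].round(2))
E
```

```text
pics
{'t': 0.0, 'q': array([ 9.85001763e-01,  5.33833771e-02,  1.61429222e+00,  2.50316534e-05,
        1.47600612e+00, -1.19045632e-01]), 'dq': array([-1.89484047e-03,  1.91891071e-04, -7.80979910e-05,  1.05821612e-03,
        1.33508395e-04,  6.99038427e-05]), 'effort': array([-5.21655329e-04, -3.93689811e+01, -3.70174813e+01, -2.68041777e-04,
        7.07592670e-03, -1.55349585e-05]), 'tool_pos': array([0.28091259, 0.55761484, 0.23004765]), 'tool_rot': array([-0.72636159, -3.05570234,  0.00306558]), 'contact_force': array([ 0.15946303,  0.37272355, -0.40788887]), 'wrist_torque': array([-0.03095463, -0.03693638,  0.01319663]), 'grip_force': 0.0, 'opening': 0.08550914265655707}
[[-0.893  0.45  -0.001]
 [ 0.45   0.893 -0.002]
 [ 0.    -0.002 -1.   ]]
top 368.7383914846703 320.88443861533904 206.6396527356691 [-0.07067435  0.          0.          0.          0.        ] [ 0.427 -0.068  0.909] [[-0.01 -1.    0.01]
 [-0.99  0.   -0.14]
 [ 0.14 -0.01 -0.99]]
side 458.53622601204745 319.55329823781676 200.66322259652645 [0.01261933 0.         0.         0.         0.        ] [ 0.122 -1.06   0.829] [[ 0.92 -0.39 -0.  ]
 [-0.22 -0.53 -0.82]
 [ 0.31  0.75 -0.58]]
```

View pics/top0.png

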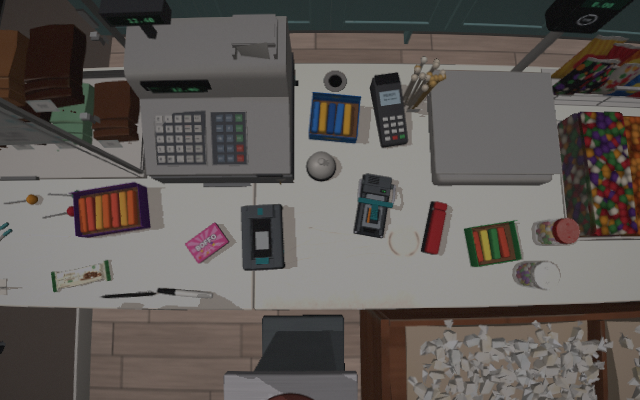

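View pics/side0.png

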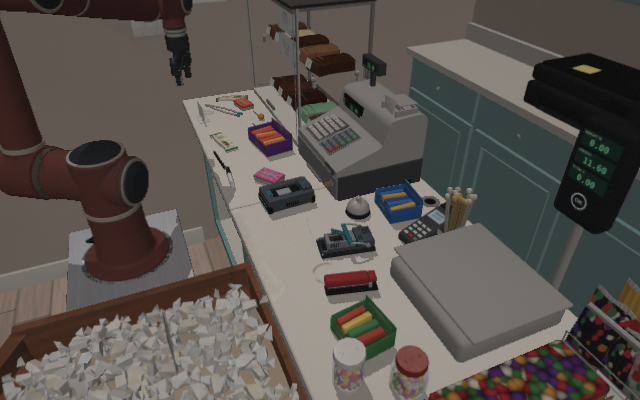

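The top view shows the charger near (374,206), printer (263,238), bell (321,166), stapler (434,228) and tin (207,243). The side view shows the charger at (346,240) and printer (287,194). Next: close-up crops.

```bash
python3 - <<'E'
from h import *
c=cam('top'); P=cloud(c); np.save('P0.npy',P); im=c['image']
a=cv2.resize(im[165:280,225:410][:,:,::-1],None,fx=4.3,fy=4.3,interpolation=cv2.INTER_CUBIC); a=cv2.convertScaleAbs(a,alpha=1.6); cv2.imwrite('pics/top_crop.png',a); print(a.shape)
hsv=cv2.cvtColor(im,cv2.COLOR_RGB2HSV)
m=cv2.inRange(hsv,(80,110,50),(100,255,255)); m[:165]=0;m[285:]=0;m[:,:225]=0;m[:,410:]=0
n,l,st,ce=cv2.connectedComponentsWithStats(m)
for i in range(1,n):
    if st[i,4]>8:
        q=P[l==i]; print(st[i],ce[i].round(1),np.nanmedian(q,0).round(3))
for nm,(u0,u1,v0,v1),z0,z1 in (('charger',(350,405,170,242),.01,.2),('printer',(235,295,195,280),.03,.07)):
    q=P[v0:v1,u0:u1].reshape(-1,3); q=q[(q[:,2]>z0)&(q[:,2]<z1)]; print(nm,cv2.minAreaRect(q[:,:2].astype(np.float32)*1000),len(q))
E
```

```text
(494, 796, 3)
[358 197  35  23 259] [374.7 205.8] [ 0.551 -0.201  0.049]
[258 208   5   7  33] [259.9 211. ] [0.535 0.067 0.052]
[256 257  13   7  78] [262.  260.4] [0.421 0.062 0.047]
charger ((551.96630859375, -203.11138916015625), (90.11253356933594, 148.2606201171875), 80.33004760742188) 1898
printer ((476.824462890625, 64.5710678100586), (152.2401123046875, 93.89530944824219), 3.1168875694274902) 2566
```

View pics/top_crop.png

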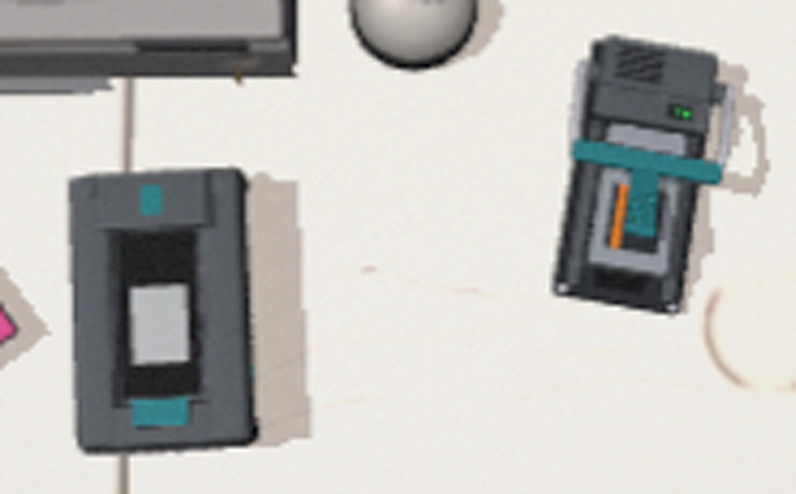

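The crop shows the printer's lip end up (teal lip mark at crop (150,198), catch (160,411)). The charger's bar runs from (574,150) to (720,174), with the tab tip at (640,235).

```bash
cat >> h.py <<'E'
R0=R.from_matrix(np.array([[-1,0,0],[0,1,0],[0,0,-1.]]))
def ori(yaw,tilt=0): return R.from_euler('z',yaw,degrees=True)*R.from_euler('y',tilt,degrees=True)*R0
def teal(c,box):
    u0,u1,v0,v1=box; m=cv2.inRange(cv2.cvtColor(c['image'],cv2.COLOR_RGB2HSV),(80,100,40),(102,255,255)); k=np.zeros_like(m); k[v0:v1,u0:u1]=m[v0:v1,u0:u1]; return k
E
python3 - <<'E'
from h import *
c=cam('top'); P=cloud(c)
m=teal(c,(350,400,190,230)); v,u=np.nonzero(m)
q=plane(c,np.c_[u,v],.048)
ps=np.radians(-9.7); ex=np.array([np.cos(ps),np.sin(ps)]); ey=np.array([-ex[1],ex[0]])
X=q[:,:2]@ex; Y=q[:,:2]@ey
far=abs(Y-np.median(Y))>.014
A=np.polyfit(Y[far],X[far],1); print('bar slope deg',np.degrees(np.arctan(A[0])), 'X',X[far].min(),X[far].mean(),X[far].max(),'Y',Y[far].min(),Y[far].max())
near=X<X[far].min()-.004
qt=plane(c,np.c_[u,v][near],.055); print('tab Y',(qt[:,:2]@ey).min(),(qt[:,:2]@ey).max(),'X min(tip z .0615)',(plane(c,np.c_[u,v][near],.0615)[:,:2]@ex).min())
Xb=X[far].mean();Yb=(Y[far].min()+Y[far].max())/2
print('bar centre world',Xb*ex+Yb*ey,'origin',(Xb-.014)*ex+Yb*ey)
# depth heights of tab
print('tab z',np.nanmin(P[v[near],u[near]],0),np.nanmax(P[v[near],u[near]],0))
# printer
for z,b in ((.053,(250,275,203,220)),(.048,(250,275,250,272))):
    m=teal(c,b); v,u=np.nonzero(m); r=cv2.minAreaRect(plane(c,np.c_[u,v],z)[:,:2].astype(np.float32)*1000); print('teal',r)
# deck outline at z>.03, straight-edge fit
q=P[195:280,235:295].reshape(-1,3); q=q[(q[:,2]>.042)&(q[:,2]<.06)]; print(cv2.minAreaRect(q[:,:2].astype(np.float32)*1000))
# bay: low region
q=P[215:262,245:278].reshape(-1,3); q=q[(q[:,2]>.03)&(q[:,2]<.043)]; print('bay',cv2.minAreaRect(q[:,:2].astype(np.float32)*1000),len(q))
g=cv2.cvtColor(c['image'],cv2.COLOR_RGB2GRAY)
print(g[224,240:290]); print(g[232,235:290]);print(g[205:275,258]);print(g[205:275,265])
E
```

```text
bar slope deg 0.3105916237466319 X 0.5755864579574211 0.5814951352835666 0.5883332975858565 Y -0.14851782497983967 -0.06677854663718558
tab Y -0.11672224638642531 -0.10013745128000248 X min(tip z .0615) 0.5382818444798
bar centre world [ 0.5550442  -0.20408494] origin [ 0.54124435 -0.20172609]
tab z [ 0.51351783 -0.20955007  0.03559521] [ 0.54569738 -0.18882141  0.06612186]
teal ((534.8153076171875, 66.8924789428711), (14.338903427124023, 9.391200065612793), 0.8843573331832886)
teal ((420.9423828125, 61.379981994628906), (13.814924240112305, 27.852758407592773), 0.6025955677032471)
((476.906494140625, 64.8962173461914), (148.9683380126953, 92.36935424804688), 2.85543155670166)
bay ((473.9983215332031, 64.84725189208984), (71.79415893554688, 102.58373260498047), 87.84994506835938) 843
[138 101  60  62  61  60  59  58  59  54  43  31  32  23  23  22  25  23
  18  19  21  22  22  24  22  20  24  20  21  21  34  51  59  60  60  57
  58  58  56  56  45  31  56  99 113 115 116 115 115 115]
[146 147 147 147 148 147 126  58  62  62  61  61  58  60  53  43  39  31
  24  22  81 113 113 113 114 112 113 114 113 114 114 115 104  67  18  28
  42  53  59  59  57  58  58  56  59  49  35  24  92 116 114 114 116 116
 115]
[ 78  58  58  66  65  65  66  63  66  66  59  59  56  46  25  23  26  22
  21  18  22  23  20  22  18  24  44 113 117 117 117 117 117 117 116 116
 117 117 118 118 117 117 117 117  86  22  25  22  23  22  22  23  44  73
  67  66  68  69  66  42  60  59  62  40  40 103 146 146 146 146]
[ 65  56  57  59  58  60  56  57  59  59  58  60  43  35  25  18  23  20
  24  20  22  23  20  20  22  21  89 114 117 116 116 115 117 116 116 116
 116 117 116 116 117 116 117 117  50  22  21  20  20  24  21  24  51  68
  65  65  67  67  71  59  60  59  57  31  49 131 147 147 147 146]
```

```bash
cat >> h.py <<'E'
CH=np.array([.542,-.2017,0]); CY=-10.; PR=np.array([.4745,.0645,0]); PY=2.9
def loc(o,yaw,p): return o+R.from_euler('z',yaw,degrees=True).apply(p)
E
python3 - <<'E'
from h import *
p=loc(CH,CY,[-.018,0,.2]); print(p, move(p,ori(CY)), ori(CY).as_matrix().round(2).tolist())
E
```

```text
[ 0.52427346 -0.19857433  0.2       ] [-2.000e-03 -1.000e-03 -5.580e-01 -1.859e+00 -1.887e+00  1.040e-01] [[-0.98, 0.17, 0.0], [0.17, 0.98, 0.0], [0.0, 0.0, -1.0]]
```

```bash
python3 -m pendant '[0,0,-0.558,-0.93,-0.94,0,0.5, 0,0,-0.558,-0.93,-0.94,0,0.5, 0,0,-0.558,-0.93,-0.94,0,0.5, 0,0,-0.558,-0.93,-0.94,0,0.5, 0,0,-0.558,-0.93,-0.94,0,0.5, 0,0,-0.558,-0.93,-0.94,0,0.5, 0,0,-0.558,-0.93,-0.94,0,0.5, 0,0,-0.558,-0.93,-0.94,0,0.5]' 20
python3 -c "
from h import *
print(move(loc(CH,CY,[-.018,0,.12]),ori(CY)))"
```

```text
t: 1.2
tool_pos: [0.4038, 0.1796, 0.2312]
tool_rot: [0.279, 3.129, 0.0]
contact_force: [-0.8, 0.5, 0.8]
opening: 0.0428
grip_force: 0.0
[ 0.     0.    -0.007 -0.618 -1.17   0.371]
```

```bash
python3 -m pendant '[0,0,0,-0.618,-0.99,0.2,0.5, 0,0,0,-0.618,-0.99,0.2,0.5, 0,0,0,-0.618,-0.99,0.2,0.5, 0,0,0,-0.618,-0.99,0.2,0.5, 0,0,0,-0.618,-0.99,0.2,0.5, 0,0,0,-0.618,-0.99,0.2,0.5,  0,0,0,-0.618,-0.99,0.37,0.5, 0,0,0,-0.618,-0.99,0.37,0.5]'
python3 -c "
from h import *
print(move(loc(CH,CY,[-.018,0,.075]),ori(CY)))"
```

```text
t: 2.2
tool_pos: [0.5316, -0.1417, 0.1154]
tool_rot: [-0.272, -3.12, -0.006]
contact_force: [-0.8, 0.6, -0.0]
opening: 0.0425
grip_force: 0.0
[ 0.005 -0.019  0.001 -0.01  -0.191  0.134]
```

```bash
python3 -m pendant '[0,-0.019,0,-0.01,-0.191,0.08,0.5, 0,-0.019,0,-0.01,-0.191,0.08,0.5,0,-0.019,0,-0.01,-0.191,0.08,0.5]'
python3 - <<'E'
from h import *
print(move(loc(CH,CY,[-.018,0,.045]),ori(CY)))
a=cam('top')['image'][160:260,310:430]; b=cam('side')['image'][180:290,290:410]
f=lambda x:cv2.convertScaleAbs(cv2.resize(x[:,:,::-1],(395,360),interpolation=cv2.INTER_CUBIC),alpha=1.6)
cv2.imwrite('pics/tab.png',np.hstack([f(a),f(b)]))
E
```

```text
t: 2.58
tool_pos: [0.5285, -0.2002, 0.0979]
tool_rot: [0.272, 3.118, -0.002]
contact_force: [0.3, 0.6, 0.4]
opening: 0.0425
grip_force: 0.0
[-0.     0.023  0.002  0.017  0.003  0.176]
```

View pics/tab.png

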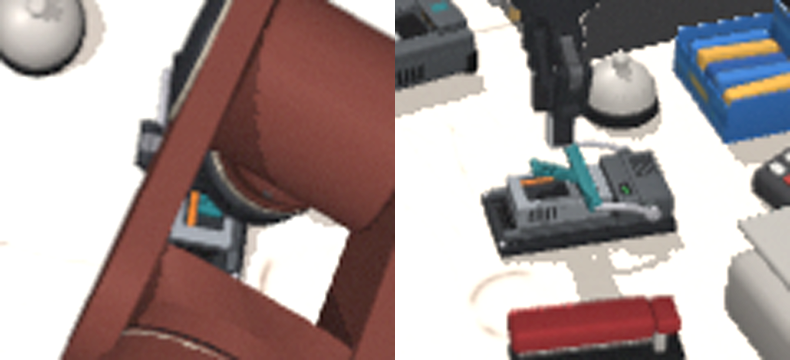

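The side view puts the open fingers directly above the teal tab (crop (555,165)); the top view is hidden by the arm. Descending and pinching.

```bash
python3 -m pendant '[0,0.023,0,0.017,0.003,0.09,0.5, 0,0.023,0,0.017,0.003,0.176,0.5, 0,0.023,0,0.017,0.003,0.176,0.5, 0,0.023,0,0.017,0.003,0.176,0, 0,0.023,0,0.017,0.003,0.176,0, 0,0.023,0,0.017,0.003,0.176,0, 0,0.023,0,0.017,0.003,0.176,0, 0,0.023,0,0.017,0.003,0.176,0]' 25
python3 - <<'E'
from h import *
p,_=pose(); q=R.from_euler('z',-CY,degrees=True).apply(p-CH); print(q)
# grip point: 11.5mm above TCP
g=np.array([-.018,.0566])-np.array([.062,.03]); r=np.hypot(*g); a0=np.arctan2(g[1],g[0])
for d in np.linspace(.13,1.43,11):
    a=a0-d; n=r*np.array([np.cos(a),np.sin(a)])-g; print(round(d,2),(-n[0]/.3).round(3),(-n[1]/.3).round(3))
E
```

```text
t: 3.68
tool_pos: [0.5245, -0.1989, 0.0454]
tool_rot: [0.274, 3.129, 0.002]
contact_force: [0.9, 5.7, 5.9]
opening: 0.0154
grip_force: 28.6
[-0.01776158 -0.00025279  0.04535333]
0.13 -0.014 -0.034
0.26 -0.032 -0.066
0.39 -0.054 -0.095
0.52 -0.079 -0.121
0.65 -0.108 -0.143
0.78 -0.139 -0.162
0.91 -0.173 -0.176
1.04 -0.208 -0.186
1.17 -0.244 -0.191
1.3 -0.281 -0.192
1.43 -0.317 -0.188
```

```bash
python3 -m pendant '[0,0,0,-0.014,0,-0.034,0, 0,0,0,-0.032,0,-0.066,0, 0,0,0,-0.054,0,-0.095,0, 0,0,0,-0.079,0,-0.121,0, 0,0,0,-0.108,0,-0.143,0, 0,0,0,-0.139,0,-0.162,0, 0,0,0,-0.173,0,-0.176,0, 0,0,0,-0.208,0,-0.186,0, 0,0,0,-0.244,0,-0.191,0, 0,0,0,-0.281,0,-0.192,0, 0,0,0,-0.310,0,-0.189,0, 0,0,0,-0.310,0,-0.189,0]'
```

```text
t: 5.18
tool_pos: [0.6162, -0.2155, 0.1015]
tool_rot: [-0.273, -3.129, -0.0]
contact_force: [0.4, 4.6, -0.4]
opening: 0.015
grip_force: 24.5
```

```bash
python3 -m pendant '[0,0,0,0,0,0,0.5, 0,0,0,0,0,0,0.5, 0,0,0,0,0,-0.2,0.6, 0,0,0,0,0,-0.2,0.7, 0,0,0,0.45,0,-0.2,0.7, 0,0,0,0.45,0,-0.2,0.7, 0,0,0,0.45,0,-0.2,0.7, 0,0,0,0.45,0,-0.2,0.7]'
python3 - <<'E'
from h import *
a=cam('top'); b=cam('side'); save(a,'pics/x.png')
f=lambda x:cv2.convertScaleAbs(cv2.resize(x[:,:,::-1],(395,360),interpolation=cv2.INTER_CUBIC),alpha=1.6)
cv2.imwrite('pics/tab2.png',np.hstack([f(a['image'][160:260,310:430]),f(b['image'][180:290,290:410])]))
print(move(loc(CH,CY,[-.012,0,.025]),ori(CY)))
E
```

```text
t: 6.18
tool_pos: [0.4821, -0.1926, 0.161]
tool_rot: [-0.275, -3.129, 0.002]
contact_force: [0.5, 0.3, -0.3]
opening: 0.0597
grip_force: 0.0
[-0.002  0.001 -0.    -0.157  0.005  0.455]
```

View pics/tab2.png

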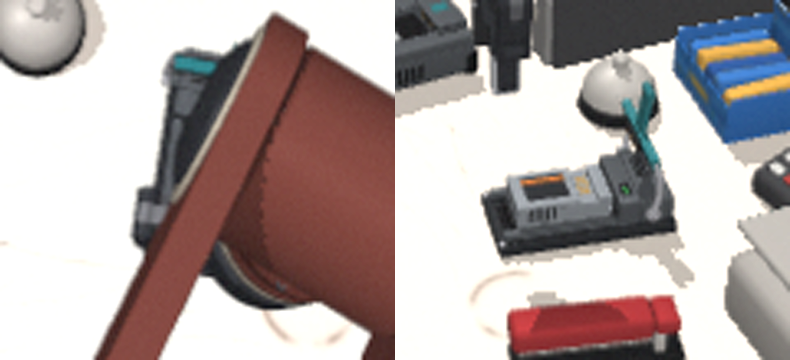

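The bar stands near upright (teal bar at crop (640,125)), and the battery is exposed in the charger.

```bash
python3 -m pendant '[0,0,0,-0.157,0.005,0.2,0.66, 0,0,0,-0.157,0.005,0.35,0.66, 0,0,0,-0.157,0.005,0.472,0.66, 0,0,0,-0.157,0.005,0.472,0.66, 0,0,0,-0.157,0.005,0.472,0.3, 0,0,0,-0.157,0.005,0.472,0.3, 0,0,0,-0.157,0.005,0.472,0.3, 0,0,0,-0.157,0.005,0.472,0.3, 0,0,0,-0.157,0.005,0.472,0.3]' 60
python3 - <<'E'
from h import *
p,_=pose(); print(R.from_euler('z',-CY,degrees=True).apply(p-CH))
E
```

```text
t: 7.4
tool_pos: [0.5286, -0.1987, 0.0188]
tool_rot: [-0.274, -3.128, 0.0]
contact_force: [0.2, -0.4, -0.8]
opening: 0.0426
grip_force: 63.5
[-0.01375509  0.00060116  0.01881777]
```

```bash
python3 -m pendant '[0,0,0,0.03,0,0,0.3, 0,0,0,0.06,0,0,0.3, 0,0,0,0.09,0,0,0.3, 0,0,0,0.12,0,0,0.3, 0,0,0,0.12,0,0,0.3, 0,0,0,0.13,0,-0.1,0.3, 0,0,0,0.14,0,-0.3,0.3, 0,0,0,0.14,0,-0.4,0.3, 0,0,0,0.14,0,-0.4,0.3, 0,0,0,0.14,0,-0.4,0.3]'
python3 - <<'E'
from h import *
c=cam('side'); a=c['image'][140:280,230:400]
cv2.imwrite('pics/held.png',cv2.convertScaleAbs(cv2.resize(a[:,:,::-1],(720,593),interpolation=cv2.INTER_CUBIC),alpha=1.6))
print(move(loc(PR,PY,[-.012-.004,0,.14]),ori(PY,12)))
E
```

```text
t: 8.65
tool_pos: [0.4859, -0.1906, 0.1361]
tool_rot: [-0.273, -3.124, -0.003]
contact_force: [0.4, -0.2, -1.6]
opening: 0.0428
grip_force: 63.5
[ 0.05   0.385 -0.428  0.236  0.819 -0.012]
```

View pics/held.png

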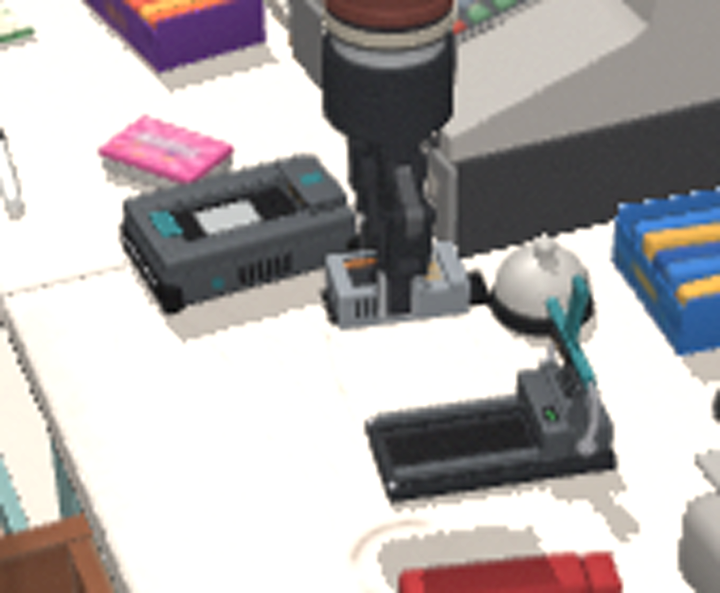

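The battery is held level in the gripper (crop (395,285)) and is out of the charger. The bar still stands, and the bell and stapler have not moved. Next: hover over the printer, tilted 12°.

```bash
cat >> h.py <<'E'
OFF=np.array([-.0138,-.0006,-.0062])
def toe(xt,zt,tilt,y=0,dyaw=0):
    "tool pose for toe bottom edge at printer x=xt, height zt above bay floor"
    Rp=R.from_euler('z',PY+dyaw,degrees=True)*R.from_euler('y',tilt,degrees=True)
    T=loc(PR,PY,[xt,y,.038+zt]); return T-Rp.apply([.05,0,-.013])+Rp.apply(OFF), Rp*R0
E
python3 -c "
from h import *
print(move(*toe(.036,.06,12)))"
```

```text
[ 0.05   0.385 -0.428  0.264  0.81   0.062]
```

```bash
python3 -m pendant '[0,0,0,0.1,0.2,-0.05,0.3, 0.05,0.385,-0.428,0.264,0.81,0.0,0.3, 0.05,0.385,-0.428,0.264,0.81,0.0,0.3, 0.05,0.385,-0.428,0.264,0.81,0.0,0.3, 0.05,0.385,-0.428,0.264,0.81,0.062,0.3, 0.05,0.385,-0.428,0.264,0.81,0.062,0.3, 0.05,0.385,-0.428,0.264,0.81,0.062,0.3, 0.05,0.385,-0.428,0.264,0.81,0.062,0.3]'
python3 - <<'E'
from h import *
a=cam('top'); b=cam('side')
f=lambda x:cv2.convertScaleAbs(cv2.resize(x[:,:,::-1],(395,440),interpolation=cv2.INTER_CUBIC),alpha=1.6)
cv2.imwrite('pics/hov.png',np.hstack([f(a['image'][180:290,220:319]),f(b['image'][140:240,240:330])]))
print(move(*toe(.036,.06,12)))
E
```

```text
t: 9.7
tool_pos: [0.452, 0.0605, 0.1206]
tool_rot: [0.071, -2.937, 0.012]
contact_force: [0.4, 0.1, -2.4]
opening: 0.0431
grip_force: 63.4
[-0.005  0.011 -0.005  0.006  0.007  0.011]
```

View pics/hov.png

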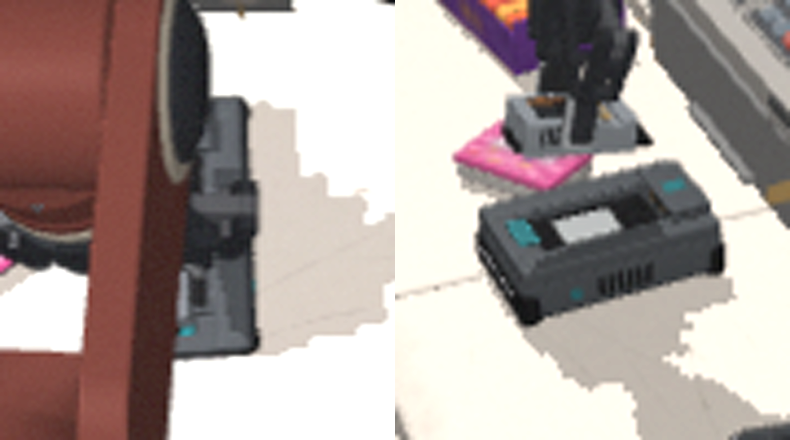

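The side view shows the battery tilted toe-down above the bay (crop (575,125)); the arm hides the top view. Descending with the toe in front of the lip.

```bash
python3 -c "
from h import *
for z in (.02,.01,.002): print(move(*toe(.037,z,12)))"
```

```text
[-0.005  0.011 -0.005 -0.025  0.007  0.141]
[-0.005  0.011 -0.005 -0.031  0.007  0.173]
[-0.005  0.011 -0.005 -0.037  0.007  0.2  ]
```

```bash
python3 -m pendant '[-0.005,0.011,-0.005,-0.025,0.007,0.141,0.3, -0.005,0.011,-0.005,-0.025,0.007,0.141,0.3, -0.005,0.011,-0.005,-0.031,0.007,0.173,0.3, -0.005,0.011,-0.005,-0.034,0.007,0.187,0.3, -0.005,0.011,-0.005,-0.036,0.007,0.195,0.3, -0.005,0.011,-0.005,-0.036,0.007,0.195,0.3]'
python3 - <<'E'
from h import *
print(telemetry.get_obs()['contact_force'],move(*toe(.037,.003,12)))
b=cam('side')
f=lambda x:cv2.convertScaleAbs(cv2.resize(x[:,:,::-1],(720,560),interpolation=cv2.INTER_CUBIC),alpha=1.8)
cv2.imwrite('pics/low.png',f(b['image'][160:230,240:330]))
for x in (.041,.044,.047,.049,.051,.053,.054): print(x,move(*toe(x,.003,12)))
E
```

```text
t: 10.55
tool_pos: [0.4502, 0.0636, 0.061]
tool_rot: [0.077, -2.931, 0.008]
contact_force: [-0.6, -0.5, -2.0]
opening: 0.0422
grip_force: 63.4
[-0.63854479 -0.54872208 -2.04865605] [-0.    -0.001  0.004 -0.001 -0.003  0.   ]
0.041 [-0.001 -0.001  0.004 -0.014 -0.003 -0.002]
0.044 [-0.001 -0.001  0.004 -0.024 -0.003 -0.004]
0.047 [-0.001 -0.001  0.004 -0.033 -0.003 -0.007]
0.049 [-0.001 -0.001  0.004 -0.04  -0.003 -0.008]
0.051 [-0.001 -0.001  0.004 -0.046 -0.003 -0.009]
0.053 [-0.001 -0.001  0.004 -0.053 -0.003 -0.011]
0.054 [-0.001 -0.001  0.004 -0.056 -0.003 -0.011]
```

View pics/low.png

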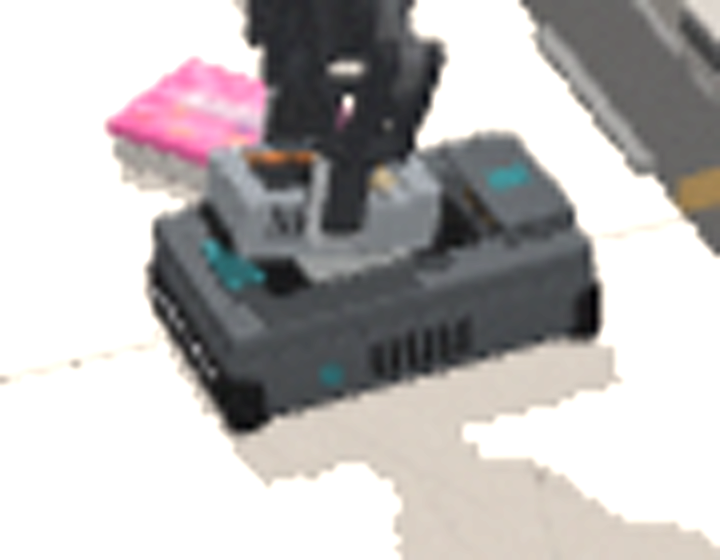

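The battery sits in the bay mouth with its toe down and its heel above the catch, with no contact. Advancing under the lip in small steps.

```bash
python3 -m pendant '[0,0,0,-0.014,0,-0.002,0.3, 0,0,0,-0.024,0,-0.004,0.3, 0,0,0,-0.033,0,-0.007,0.3, 0,0,0,-0.033,0,-0.007,0.3]'; python3 -m pendant '[0,0,0,-0.007,0,-0.001,0.3, 0,0,0,-0.010,0,-0.002,0.3, 0,0,0,-0.010,0,-0.002,0.3]'
```

```text
t: 11.1
tool_pos: [0.4604, 0.0641, 0.0608]
tool_rot: [0.077, -2.93, 0.008]
contact_force: [-0.2, 0.4, -1.8]
opening: 0.0424
grip_force: 63.4
t: 11.48
tool_pos: [0.4626, 0.0642, 0.0605]
tool_rot: [0.077, -2.928, 0.008]
contact_force: [-3.3, 0.3, -0.6]
opening: 0.0429
grip_force: 63.4
```

```bash
python3 -m pendant '[0,0,0,-0.008,0,-0.0015,0.3, 0,0,0,-0.014,0,-0.003,0.3, 0,0,0,-0.014,0,-0.003,0.3]'; python3 -c "
from h import *
for x in (.052,.053,.054): print(move(*toe(x,.003,12)))"
```

```text
t: 11.85
tool_pos: [0.4667, 0.0645, 0.0604]
tool_rot: [0.077, -2.928, 0.008]
contact_force: [-5.9, -1.0, 0.6]
opening: 0.0427
grip_force: 63.4
[-0.    -0.007  0.004  0.004 -0.003 -0.001]
[-0.    -0.007  0.004  0.001 -0.003 -0.002]
[-0.    -0.007  0.004 -0.002 -0.003 -0.002]
```

```bash
python3 -c "
from h import *
for t,z in ((12,.003),(10,.003),(8,.003),(6,.003),(4,.003),(2,.0025),(0,.002)): print(move(*toe(.055,z,t)))"
```

```text
[-0.    -0.007  0.004 -0.006 -0.003 -0.003]
[-0.    -0.074  0.004 -0.005 -0.003  0.005]
[-0.    -0.14   0.004 -0.004 -0.003  0.012]
[-0.    -0.207  0.004 -0.004 -0.003  0.019]
[-0.    -0.274  0.004 -0.005 -0.003  0.027]
[-0.    -0.34   0.004 -0.005 -0.003  0.036]
[-0.    -0.407  0.004 -0.006 -0.003  0.045]
```

```bash
python3 -m pendant '[0,-0.007,0,-0.006,0,-0.003,0.3, 0,-0.074,0,-0.005,0,0.005,0.3, 0,-0.14,0,-0.004,0,0.012,0.3, 0,-0.14,0,-0.004,0,0.012,0.3]'; python3 -c "
from h import *
for t,z in ((8,.003),(6,.003),(4,.003),(2,.0025),(0,.002)): print(move(*toe(.055,z,t)))"
```

```text
t: 12.35
tool_pos: [0.4662, 0.0644, 0.0562]
tool_rot: [0.079, -3.0, 0.005]
contact_force: [-5.2, -1.0, -1.5]
opening: 0.0428
grip_force: 63.5
[-0.    -0.002  0.004 -0.003 -0.003 -0.002]
[-0.    -0.068  0.004 -0.003 -0.003  0.006]
[-0.    -0.135  0.004 -0.002 -0.003  0.013]
[-0.    -0.202  0.004 -0.002 -0.003  0.022]
[-0.    -0.268  0.004 -0.003 -0.003  0.031]
```

```bash
python3 -m pendant '[0,0,0,-0.004,0,-0.001,0.3, 0,0,0,-0.008,0,-0.001,0.3, 0,0,0,-0.008,0,-0.001,0.3]'
```

```text
t: 12.72
tool_pos: [0.4686, 0.0646, 0.0561]
tool_rot: [0.079, -2.999, 0.005]
contact_force: [-7.4, -0.1, 0.8]
opening: 0.0421
grip_force: 63.5
```

```bash
python3 -m pendant '[0,-0.066,0,0.0,0,0.008,0.3, 0,-0.133,0,0.001,0,0.015,0.3, 0,-0.133,0,0.001,0,0.015,0.3]'; python3 -c "
from h import *
print(pose()[0])
for t,z in ((4,.003),(2,.0025),(0,.002),(0,.0)): print(move(*toe(.0565,z,t)))"
```

```text
t: 13.1
tool_pos: [0.4674, 0.0645, 0.0516]
tool_rot: [0.081, -3.069, 0.003]
contact_force: [-5.9, -0.7, -0.6]
opening: 0.0427
grip_force: 63.7
[0.46736306 0.06452659 0.05160572]
[ 0.    -0.004  0.004 -0.001 -0.003 -0.002]
[ 0.    -0.07   0.004 -0.001 -0.003  0.007]
[ 0.    -0.137  0.004 -0.001 -0.003  0.016]
[ 0.    -0.137  0.004 -0.001 -0.003  0.023]
```

```bash
python3 -m pendant '[0,0,0,-0.006,0,-0.001,0.3, 0,0,0,-0.006,0,-0.001,0.3, 0,-0.07,0,-0.006,0,0.008,0.3, 0,-0.07,0,-0.006,0,0.008,0.3]'; python3 -c "
from h import *
for t,z in ((2,.0025),(0,.002),(0,.0)): print(move(*toe(.0575,z,t)))"
```

```text
t: 13.6
tool_pos: [0.4681, 0.0646, 0.0486]
tool_rot: [0.082, -3.103, 0.001]
contact_force: [-8.5, -1.9, 0.3]
opening: 0.0428
grip_force: 63.7
[ 0.    -0.005  0.004 -0.001 -0.003 -0.003]
[ 0.    -0.072  0.004 -0.    -0.003  0.006]
[ 0.    -0.072  0.004 -0.001 -0.003  0.013]
```

```bash
python3 -m pendant '[0,-0.04,0,0,0,0.004,0.3, 0,-0.075,0,0,0,0.008,0.3, 0,-0.075,0,0,0,0.008,0.3]'; python3 -c "
from h import *
for t,z in ((0,.002),(0,.0)): print(move(*toe(.0575,z,t)))"
```

```text
t: 13.98
tool_pos: [0.4679, 0.0646, 0.0461]
tool_rot: [-0.083, 3.139, 0.0]
contact_force: [-9.9, -0.6, 0.5]
opening: 0.0426
grip_force: 63.8
[ 0.     0.002  0.004 -0.001 -0.003 -0.002]
[ 0.     0.002  0.004 -0.001 -0.003  0.004]
```

```bash
python3 -m pendant '[0,0,0,0.002,0,0.003,0.3, 0,0,0,0.002,0,0.005,0.3, 0,0,0,0.002,0,0.005,0.3]'
python3 - <<'E'
from h import *
b=cam('side')
f=lambda x:cv2.convertScaleAbs(cv2.resize(x[:,:,::-1],(720,560),interpolation=cv2.INTER_CUBIC),alpha=1.8)
cv2.imwrite('pics/flat.png',f(b['image'][160:230,240:330]))
E
```

```text
t: 14.35
tool_pos: [0.4679, 0.0646, 0.0452]
tool_rot: [-0.083, 3.139, 0.0]
contact_force: [-10.9, -0.5, 4.4]
opening: 0.0426
grip_force: 63.9
```

View pics/flat.png

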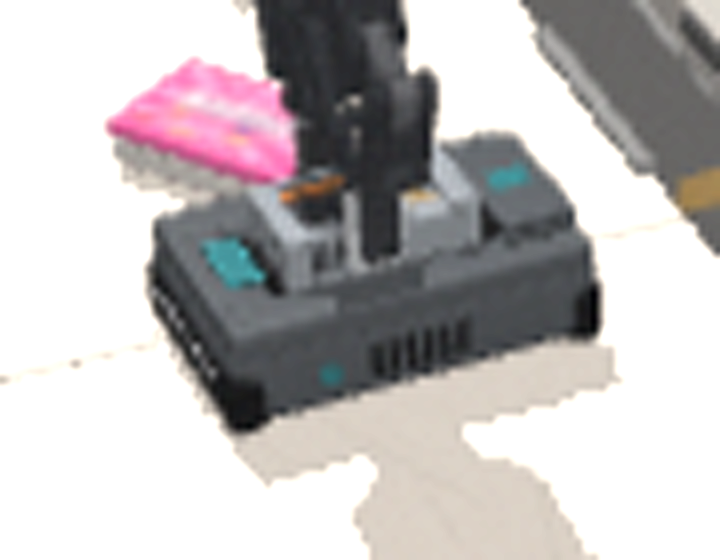

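Battery lies flat on the bay floor in front of the catch (crop (370,235)), pressing with a few N. Easing back under the catch, then releasing.

```bash
python3 -m pendant '[0,0,0,0.007,0,0,0.3, 0,0,0,0.013,0,0,0.3, 0,0,0,0.013,0,0,0.3]'; python3 -m pendant '[0,0,0,0,0,0,0.62, 0,0,0,0,0,0,0.62, 0,0,0,0,0,0,0.62, 0,0,0,0,0,0,0.62, 0,0,0,0,0,-0.1,0.62, 0,0,0,0,0,-0.3,0.62, 0,0,0,0,0,-0.5,0.62, 0,0,0,0,0,-0.5,0.62]'; python3 -m pendant '[0,0,0,0,-0.8,-0.1,0.62, 0,0,0,0,-0.8,-0.1,0.62,0,0,0,0,-0.8,-0.1,0.62,0,0,0,0,-0.8,-0.1,0.62, 0,0,0,0,-0.8,-0.1,0.62,0,0,0,0,-0.8,-0.1,0.62]'
python3 - <<'E'
from h import *
a=cam('top');b=cam('side');P=cloud(a)
f=lambda x:cv2.convertScaleAbs(cv2.resize(x[:,:,::-1],(395,440),interpolation=cv2.INTER_CUBIC),alpha=1.7)
cv2.imwrite('pics/end.png',np.hstack([f(a['image'][195:285,225:306]),f(b['image'][155:235,245:317])]))
q=P[200:275,240:290].reshape(-1,3); ri=(q-PR)@R.from_euler('z',PY,degrees=True).as_matrix()
k=(ri[:,2]>.057)&(ri[:,2]<.08)&(abs(ri[:,1])<.04)&(abs(ri[:,0])<.06); t=ri[k]; print(k.sum(),t.min(0),t.max(0),np.linalg.lstsq(np.c_[t[:,:2],np.ones(len(t))],t[:,2],rcond=None)[0])
g=cv2.cvtColor(a['image'],cv2.COLOR_RGB2GRAY); m=((g>85)*255).astype(np.uint8); m[:207]=0;m[266:]=0;m[:,:247]=0;m[:,282:]=0
v,u=np.nonzero(m); w=(plane(a,np.c_[u,v],.064)-PR)@R.from_euler('z',PY,degrees=True).as_matrix()
w=w[(abs(w[:,1])<.035)]; print(cv2.minAreaRect((w[:,:2]*1000).astype(np.float32)))
E
```

```text
t: 14.78
tool_pos: [0.4651, 0.0644, 0.0453]
tool_rot: [-0.083, 3.136, 0.001]
contact_force: [-5.2, 0.5, -1.3]
opening: 0.0425
grip_force: 63.7
t: 15.78
tool_pos: [0.469, 0.0643, 0.2029]
tool_rot: [-0.082, 3.119, -0.0]
contact_force: [-0.4, -0.8, 0.2]
opening: 0.0531
grip_force: 0.0
t: 16.52
tool_pos: [0.4772, -0.1748, 0.2248]
tool_rot: [-0.082, 3.134, 0.003]
contact_force: [0.1, -0.6, -0.4]
opening: 0.0529
grip_force: 0.0
647 [-0.04634033 -0.02313587  0.05708741] [0.0336767  0.02162638 0.06892021] [-0.02424316 -0.00297628  0.06298099]
((-6.513862609863281, -0.0672607421875), (41.4116096496582, 79.3456802368164), 88.11199188232422)
```

View pics/end.png

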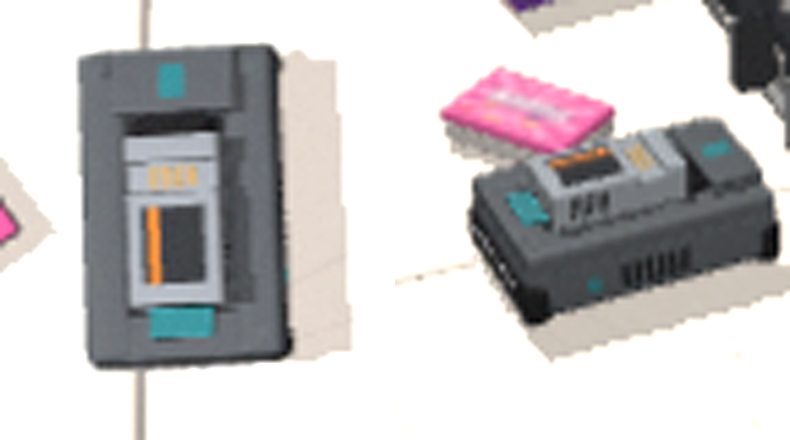

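The picture shows the battery seated flat between the catch and the lip. The block runs from x -46 to 34 mm, so its centre is about 0.4 mm short of the seat, and the gripper is clear.

```bash
python3 -c "
from h import *
print(ctrl.finish_job())"
```

```text
the job is handed in; nothing more can be done
None
```

I raised the charger's bar, slid the battery out and fitted it flat in the printer's bay under the catch; the last picture put its centre about 0.5 mm from the seat along the bay, and I handed the job in at about 17 s.

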